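Clear the profile jig and index its length stop to the third click

TASK

Clear the two rubber offcuts off the bed of the cutting jig into the open scrap bin. Then grip the jig's index knob and turn it clockwise, counting the clicks, until it sits in the third stop, never letting it run on to the fourth; finish while still gripping it there, so that I can tighten the lock. Leave the other things on the bench, and the bin, where they are.

Things in the scene. Friction and masses are not known exactly. Their poses are not given: they have to be found in the camera images.
- jig: Aluminium jig bed fixed to the bench, 160 mm (x) by 340 mm (y), 15 mm thick. Origin: underside; the bed spans y -0.165 to 0.175. Steel fence, 22 mm above the bed, on the +x edge, y -0.03 to 0.17, its near face at x = 0.066. Knob axis at x = 0, y = -0.11; round it five black stop marks on the bed, 53 mm from the axis, 0.32 rad apart clockwise, the first 0.32 rad clockwise from the jig's +x.
- knob_grip (a point): Grip point on the knob's axis, 52 mm above the bench. Upright black bar 48 mm long (this frame's x), 14 mm wide (y), its top 10 mm above this point; below it a steel disc, 41 mm radius, its top 28 mm above the bench. The frame turns with the knob; a white line and a short nose mark the +x end, the pointer. A sprung plunger in a block (top 31 mm above the bench) rides on pins on the disc's rim.
- knob (a joint): Turn (rad), clockwise from above positive; 0 = pointer along the jig's +x. Starts at -0.27 to -0.04, in a free sector before the first stop (end stop -0.30). Stops at 0.32, 0.64, 0.96 (third), 1.28, 1.60. Leaving a stop, resistance rises to about 0.25 N m, fades to zero half way (0.16 rad), then the knob pulls itself into the next stop. It stays in a stop when let go.
- offcut_a: Offcut of black rubber channel profile (stiff), U-shaped, open side up, 56 mm long (its x), 30 mm wide (y), 28 mm high, about 50 g. Origin: centre of its underside. Starts on the jig's bed.
- offcut_b: Offcut of black rubber strip profile (stiff), stepped, 48 mm long (its x), 26 mm wide (y), 27 mm high; the top 9 mm is a rib only 14 mm wide. About 50 g. Origin: centre of its underside. Starts on the jig's bed.
- bin: Open blue plastic scrap bin, 170 x 170 mm outside, 85 mm high, 4 mm walls and floor, 0.8 kg, standing loose on the bench. Origin: centre of its underside.
- tape_roll: Bystander: black tape roll lying flat, 96 mm diameter, 45 mm high. Origin: centre of its underside.
- wide_roll: Bystander: black tape roll lying flat, 120 mm diameter, 50 mm high. Origin: centre of its underside.
- talc: Bystander: white bottle standing, 64 mm diameter, 170 mm high. Origin: centre of its underside.
- driver: Bystander: screwdriver lying near the robot. Origin under its middle, along its x.
- hammer: Bystander: hammer lying beyond the jig. Origin under its middle, along its x.
- profile: Bystander: good length of black rubber channel, 300 mm long (its x), 40 mm wide, 26 mm high. Origin: centre of its underside.

How it is judged:
On the way:
1. both offcuts lie let go in the bin, the knob not yet turned to its first stop (x of offcut_a in the frame of bin between -0.08 and 0.08 m and y of offcut_a in the frame of bin between -0.08 and 0.08 m and z of offcut_a in the frame of bin between -0.01 and 0.07 m and contact force between the fingers and offcut_a below 0.3 N and x of offcut_b in the frame of bin between -0.08 and 0.08 m and y of offcut_b in the frame of bin between -0.08 and 0.08 m and z of offcut_b in the frame of bin between -0.01 and 0.07 m and contact force between the fingers and offcut_b below 0.3 N and value of joint knob below 0.2 rad), for 0.2 s.
At the end, for the whole second after the job is handed in: Both offcuts lie in the bin, clear of the fingers; the knob rests in its third stop (within 0.07 rad of 0.96), still, and the fingers grip it with more than 8 N (x of offcut_a in the frame of bin between -0.08 and 0.08 m and y of offcut_a in the frame of bin between -0.08 and 0.08 m and z of offcut_a in the frame of bin between -0.01 and 0.07 m and contact force between the fingers and offcut_a below 0.3 N and x of offcut_b in the frame of bin between -0.08 and 0.08 m and y of offcut_b in the frame of bin between -0.08 and 0.08 m and z of offcut_b in the frame of bin between -0.01 and 0.07 m and contact force between the fingers and offcut_b below 0.3 N and value of joint knob between 0.89 and 1.03 rad and velocity of joint knob between -0.05 and 0.05 rad/s and contact force between the fingers and knob above 8 N); the arm keeps its last pose, push and grip.
It fails at once if the knob is turned past the third stop, over the pin towards the fourth (beyond 1.12 rad) (value of joint knob above 1.12 rad).
It fails at once if the bin is shifted by more than 40 mm (distance of bin from where it was at the start of the episode above 0.04 m).
It fails at once if another thing on the bench is shifted by more than 25 mm (distance of any of tape_roll, wide_roll, talc, driver, hammer, profile from where it was at the start of the episode above 0.025 m).
It also fails if it takes over 72 s, if anything falls off the work surface, if the arm or the gripper's body presses on something with over 40 N, if the wrist force passes 120 N, or if a joint passes its speed limit or range.

ROBOT

A 7-joint arm with a two-finger parallel gripper is mounted at the origin on the work surface. World frame = base frame: x ahead of the robot, y to its left, z up, the work surface at z = 0. Lengths are in m, angles in rad, forces in N, time in s.
With the tool pointing down it reaches from about 0.425 to 0.925 m from the base axis. Payload 6.8 kg.
Tool frame: the origin (TCP) lies at the very end of the fingers, on their centre line; the grasp point (between the pads) lies 19 mm behind it; z points along the fingers, y is the line along which they close (so a half turn about z gives the same grasp; the last joint's range is limited). The gripper opens to 85 mm and grips with 20 to 120 N. Pads are 22 mm wide; open, the fingers measure 114 mm over their backs; the gripper's body (76 mm by 85 mm) begins 54 mm behind the grasp point. The pads swing forward as they close: fully open they stand 13 mm farther back than shut.
Start: joints at [-1.435, 0.477, 0.022, 1.555, -0.011, 1.109, -0.083], TCP at [0.163, 0.655, 0.231] pointing down, gripper open.
Joint ranges: [-2.96, 2.96], [-0.34, 2.1], [-1.41, 1.46], [0.24, 2.44], [-1.37, 4.51], [0.17, 1.92], [-2.96, 2.96]. Speed limits (rad/s): [2.39, 2.39, 3.14, 3.14, 3.14, 3.14, 3.14].

INTERFACE

Orientations are given as [roll, pitch, yaw] about the fixed x, y, z axes, in that order (R = Rz(yaw) Ry(pitch) Rx(roll)).
In Python, from bench import ctrl, eyes gives the robot as it stands. The module is installed in compiled form; this text tells all that it offers.
- The arm moves only by the tool jog_arm, never from a script. Its argument "commands" is a list that holds one entry, the list of rows, each a list of 7 numbers: the turn, a rotation vector about the tool's x, y, z in rad, then the shift along the tool's x, y, z in m, then the opening, from 0 (shut) to 1 (fully open). In form: [[[wx, wy, wz, tx, ty, tz, claw], ...]]. A call has 1 to 12 rows; each row is the pose to reach, as a shift and turn from the pose commanded when the call began, along the tool's axes at that moment; what a row does not reach only later rows make up. A row lasts 1/12 s, in which the tool goes at most 41.7 mm and 7.16 degrees, less where a joint would pass 70% of its speed; a pose out of reach is approached as far as the arm can. A call with a gripper value outside its range is refused whole. The fingers move at their own pace and stop on an object; "grip_force" is the grip in N (left out, the last holds). Time passes only in rows, so rows that repeat a pose let the fingers close. It gives the time, the measured TCP pose, the force, the opening and the grip force at its end, in the units of the state.
- ctrl.sense(): the state, without advancing time (a new reading comes with each control period).
- eyes.get_image(name): name is "scene" or "top" or "wrist"; returns (picture, depth): 400x640x3 uint8, red, green, blue; 400x640 float32, m along the optical axis (not along the pixel's ray), 0 where there is no reading.
- eyes.calibration(name): a dict with "K" (3x3 intrinsics, pixels), "camera_from_world" (4x4, takes a point from world to camera coordinates). Camera axes: x right, y up, looking along -z (the intrinsics and any distortion apply to the point x, -y, -z); pixel columns grow to the right and rows downward; lengths in m; the calibration is good to about 2 mm. The wrist camera is an equidistant fisheye: a pixel r from the principal point sees the ray r / f radians off the axis. A picture is of the moment at which its call begins: read the wrist's pose just before it. calibration takes no time and is no camera call; for the wrist camera it gives the pose at the moment of the call.
- ctrl.finish_job(): hands the job in; it is judged then, once.
The state is a dict: "time": time; "qpos": joint angles; "qvel": joint speeds; "joint_efforts": joint torques, N m; "tool_pos": TCP position; "ee_rot": TCP orientation; "ft_force": force on the tool from outside, world axes, zero at the start; "moment": the same for the moment, N m; "finger_gap": finger opening in m; "grip_force": force on a finger pad.
Only numpy, scipy, OpenCV 4.12 (cv2) and the standard library are available. Lean on these libraries where they do the work, as an engineer would, in place of code of your own. Each camera call takes 0.05 s, during which the arm holds its last target. There are 200 camera calls.

## Working session

There is one attempt and no reset: what is moved stays moved. The work goes in short steps, Python scripts to look and compute and a tool call to move; the robot and the scene stay as the last step left them, time stands still between calls to the robot, and variables do not carry over. Pictures are saved under pics/ and viewed, at most 10 in all, crops included, and the job is handed in when it is done.

Besides the shell and the picture viewer there is one more tool, called after "Call:" as name([rows], argument=value, ...), one row to a line, values as JSON. jog_arm: Moves the arm, as the interface text tells. Its arguments: {"type":"object","properties":{"commands":{"type":"array","items":{"type":"array","items":{"type":"array","items":{"type":"number"}}}},"grip_force":{"type":"number"}},"required":["commands"]}

```bash
mkdir -p pics
cat > h.py <<'E'
import numpy as np, cv2
from bench import ctrl, eyes
def grab(n):
    c=eyes.calibration(n); im,d=eyes.get_image(n); return im,d,c
def pts(d,c):
    K=c["K"];v,u=np.mgrid[0:400,0:640]
    p=np.stack([(u-K[0][2])/K[0][0]*d,-(v-K[1][2])/K[1][1]*d,-d],-1)
    T=np.linalg.inv(c["camera_from_world"]); return p@T[:3,:3].T+T[:3,3]
E
python3 - <<'E'
from h import *
im,d,c=grab("top"); print(c, ctrl.sense())
np.savez("top.npz",im=im,d=d,P=pts(d,c)); 
cv2.imwrite("pics/top.png",im[:,:,::-1])
P=pts(d,c);print(P[200,320],d[200,320],P[5,5],P[395,635])
E
```

```text
{'K': array([[414.66080007,   0.        , 316.8499644 ],
       [  0.        , 414.66080007, 195.28752851],
       [  0.        ,   0.        ,   1.        ]]), 'camera_from_world': array([[ 0.01565129, -0.99947326, -0.02842965, -0.0546104 ],
       [ 0.98964599,  0.0114277 ,  0.1430742 , -0.57072846],
       [-0.14267395, -0.03037459,  0.98930356, -0.97033706],
       [ 0.        ,  0.        ,  0.        ,  1.        ]])} {'time': 0.05, 'qpos': array([-1.43509958,  0.47778873,  0.02235024,  1.55642271, -0.01149375,
        1.10929366, -0.08309672]), 'qvel': array([-0.00120368, -0.00087824, -0.00033434, -0.00122218,  0.00013885,
       -0.00034605,  0.00089162]), 'joint_efforts': array([ 2.18046174e-03, -5.98300266e+01,  1.61453359e+00, -2.82252717e+01,
        1.28128086e-02,  5.20220245e-03,  1.40794150e-06]), 'tool_pos': array([0.16281981, 0.65447661, 0.23034567]), 'ee_rot': array([-3.13981424e+00,  1.42307557e-04,  2.89781466e+00]), 'ft_force': array([ 0.12051787,  0.21438741, -0.60500269]), 'moment': array([-0.02250462,  0.00444122, -0.02868034]), 'grip_force': 0.0, 'finger_gap': 0.08532310932796142}
[ 0.56298497 -0.0541566   0.01721782] 1.0319817 [ 1.587248    1.48346038 -0.74891555] [ 0.11754703 -0.79122499  0.00121151]
```

View pics/top.png

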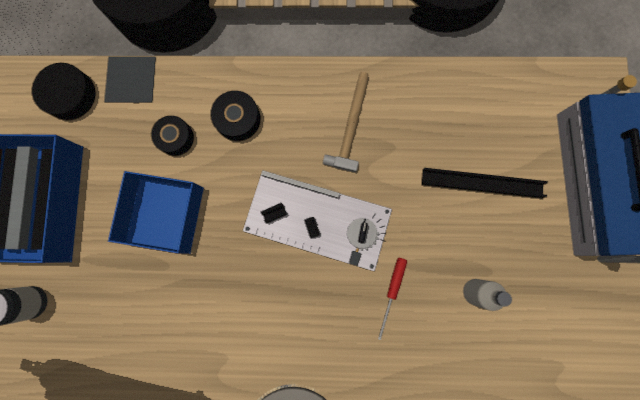

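The top view shows the bin at (157,212), offcuts at (273,213) and (312,228), the knob at (362,233), and the fence along the jig's upper edge.

Run:
```python
from h import *
z=np.load("top.npz");im,d,P=z["im"],z["d"],z["P"]
cv2.imwrite("pics/crop.png",cv2.resize(im[165:280,235:400,::-1],(792,552),interpolation=cv2.INTER_CUBIC))
g=im.max(-1); 
# bed: bright, low saturation
sub=np.zeros_like(g);sub[165:280,235:400]=1
s=im.max(-1).astype(int)-im.min(-1)
m=((s<40)&(g>120)&(sub>0)).astype(np.uint8)
m=cv2.morphologyEx(m,cv2.MORPH_CLOSE,np.ones((25,25)))
cs,_=cv2.findContours(m,0,1);c=max(cs,key=cv2.contourArea)
bx=cv2.boxPoints(cv2.minAreaRect(c));print("bed px",bx)
print([P[int(v),int(u)].round(4) for u,v in bx])
dk=((g<60)&(sub>0)).astype(np.uint8)
n,l,st,ce=cv2.connectedComponentsWithStats(dk)
for i in range(1,n):
  if st[i,4]>25:
    q=P[l==i]; t=q[q[:,2]>np.percentile(q[:,2],30)]
    (r)=cv2.minAreaRect(q[:,:2].astype(np.float32))
    print(st[i],ce[i],np.median(q,0).round(4),q[:,2].min().round(4),q[:,2].max().round(4),r)
b=(im[...,2].astype(int)-im[...,0]>40)&(P[...,2]>0.06)&(P[...,2]<.1)
sb=np.zeros_like(b);sb[160:265,100:215]=1;b&=sb
r=cv2.minAreaRect(P[b][:,:2].astype(np.float32));print("bin",b.sum(),r)
```

```text
bed px [[241.84587 231.09605]
 [269.84998 138.8473 ]
 [402.10803 178.99709]
 [374.10394 271.24585]]
[array([ 0.4843,  0.1442, -0.001 ]), array([ 0.7272,  0.0816, -0.0042]), array([ 0.6249, -0.2617, -0.0046]), array([ 0.3907, -0.189 ,  0.0018])]
[261 203  26  20 294] [273.94557823 212.8877551 ] [0.5284 0.0572 0.0362] 0.0114 0.0465 ((0.5280290246009827, 0.05843473970890045), (0.02878745272755623, 0.05349067598581314), 24.713350296020508)
[305 217  15  21 192] [312.11979167 227.328125  ] [ 0.494  -0.0365  0.039 ] 0.0097 0.0458 ((0.49429699778556824, -0.03602985292673111), (0.04658140242099762, 0.02308555133640766), 19.58388900756836)
[359 221   9  22 103] [362.52427184 233.36893204] [ 0.4779 -0.1552  0.06  ] 0.0244 0.0658 ((0.4844517111778259, -0.15877893567085266), (0.01665920577943325, 0.052575770765542984), 79.1512222290039)
bin 756 ((0.5233147740364075, 0.34140825271606445), (0.1709839105606079, 0.16888195276260376), 81.4494857788086)
```

View pics/crop.png

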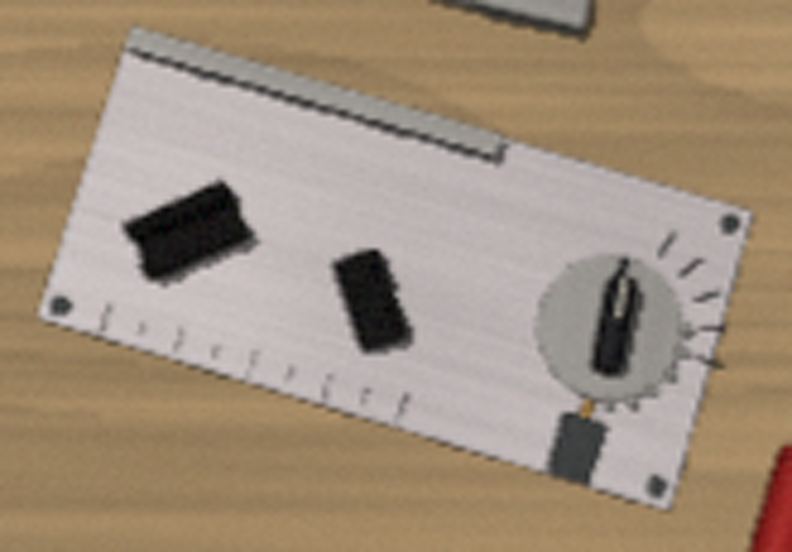

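The crop shows bed corners near (130,30), (750,212), (672,508) and (40,318). The channel A is at about (190,232), strip B at (372,300), and the knob at (615,325) with its pointer up and slightly right. I'll work out the poses from those.

```bash
cat >> h.py <<'E'
def cast(u,v,c,zp):
    K=c["K"];T=np.linalg.inv(c["camera_from_world"]);u=np.asarray(u,float);v=np.asarray(v,float)
    r=np.stack([(u-K[0][2])/K[0][0],-(v-K[1][2])/K[1][1],-np.ones_like(u)],-1)@T[:3,:3].T
    return (T[:3,3]+r*((zp-T[2,3])/r[...,2])[...,None])[...,:2]
E
python3 - <<'E'
from h import *
z=np.load("top.npz");im,d,P=z["im"],z["d"],z["P"];c=eyes.calibration("top")
q=np.array([[130,34],[750,212],[672,508],[40,318]])/4.8-.4+[235,165]
w=cast(q[:,0],q[:,1],c,.015);print(w, np.linalg.norm(w-np.roll(w,1,0),axis=1))
ys=(w[0]+w[3]-w[1]-w[2]);xs=w[0]+w[1]-w[2]-w[3]
a=np.arctan2(-ys[0],ys[1]);print("ang",a,np.arctan2(xs[1],xs[0]))
R=np.array([[np.cos(a),-np.sin(a)],[np.sin(a),np.cos(a)]])
o=w.mean(0)-R@[0,.005];k=o+R@[0,-.11];print("jig",o,"knob",k)
g=im.max(-1)
for n,(u0,v0,u1,v1),zt in [("A",(255,195,292,226),.043),("B",(302,212,324,242),.042),("K",(355,218,370,246),.062)]:
  v,u=np.where(g[v0:v1,u0:u1]<60);v=v+v0;u=u+u0
  t=P[v,u]; s=t[:,2]>zt-.006
  x=cast(u,v,c,zt-.005);r=cv2.minAreaRect(x.astype(np.float32));print(n,r,(R.T@(np.array(r[0])-o)))
  e=cv2.minAreaRect(t[s][:,:2].astype(np.float32));print("  high",s.sum(),e)
print(ctrl.sense()['tool_pos'])
E
```

```text
[[ 0.63376623  0.09446342]
 [ 0.54348169 -0.2297614 ]
 [ 0.39254109 -0.18906542]
 [ 0.48381753  0.13597333]] [0.15558819 0.33656059 0.15633051 0.33761158]
ang -0.2726761412944375 -0.26670109020801874
jig [ 0.51205509 -0.05191279] knob [ 0.48243102 -0.15784869]
A ((0.5269248485565186, 0.057462044060230255), (0.03239744156599045, 0.05525493621826172), 24.57270622253418) [-0.01513532  0.1093384 ]
  high 143 ((0.5280295014381409, 0.058535054326057434), (0.028745058923959732, 0.05324435234069824), 24.94480323791504)
B ((0.4935968518257141, -0.03646601364016533), (0.04747481271624565, 0.02297736518085003), 19.52589225769043) [-0.02193623  0.00990509]
  high 110 ((0.49420690536499023, -0.036666564643383026), (0.04590184986591339, 0.017495527863502502), 19.60141944885254)
K ((0.48608914017677307, -0.15801814198493958), (0.014239734038710594, 0.05560014024376869), 78.77263641357422) [ 0.0035686  -0.10917803]
  high 95 ((0.48225852847099304, -0.15658141672611237), (0.013168269768357277, 0.04744056612253189), 79.1512222290039)
[0.16281981 0.65447661 0.23034567]
```

```bash
cat >> h.py <<'E'
from scipy.spatial.transform import Rotation as Ro
def delta(x,y,z,yaw):
    s=ctrl.sense();R=Ro.from_euler('xyz',s['ee_rot']);
    w=(R.inv()*Ro.from_euler('xyz',[np.pi,0,yaw])).as_rotvec()
    t=R.inv().apply(np.array([x,y,z])-s['tool_pos']);print(s['time'],"turn",w.round(4),"shift",t.round(4),"F",s['ft_force'].round(1),"M",s['moment'].round(3),"gap",s['finger_gap'].round(4),s['grip_force'],"q7",s['qpos'][6].round(2),s['tool_pos'].round(4),s['ee_rot'].round(4))
E
python3 - <<'E'
from h import *
delta(.5275,.058,.16,2.0)
E
```

```text
Traceback (most recent call last):
  File "h.py", line 17, in delta
    t=R.inv().apply(np.array([x,y,z])-s['tool_pos']);print(s['time'],"turn",w.round(4),"shift",t.round(4),"F",s['ft_force'].round(1),"M",s['moment'].round(3),"gap",s['finger_gap'].round(4),s['grip_force'],"q7",s['qpos'][6].round(2),s['tool_pos'].round(4),s['ee_rot'].round(4))
                                                                                                                                                                    ^^^^^^^^^^^^^^^^^^^^^
AttributeError: 'float' object has no attribute 'round'
```

```bash
sed -i "s/s\['finger_gap'\].round(4)/round(s['finger_gap'],4)/" h.py
python3 - <<'E'
from h import *
delta(.5275,.058,.16,2.0)
E
```

```text
0.05 turn [-0.0016  0.0009  0.8978] shift [-0.4979 -0.4907  0.0713] F [ 0.1  0.2 -0.6] M [-0.023  0.004 -0.029] gap 0.0853 0.0 q7 -0.08 [0.1628 0.6545 0.2303] [-3.1398e+00  1.0000e-04  2.8978e+00]
```

Call:
jog_arm([
  [[0,0,0.898,-0.498,-0.491,0.05,0.8],[0,0,0.898,-0.498,-0.491,0.05,0.8],[0,0,0.898,-0.498,-0.491,0.05,0.8],[0,0,0.898,-0.498,-0.491,0.05,0.8],[0,0,0.898,-0.498,-0.491,0.05,0.8],[0,0,0.898,-0.498,-0.491,0.05,0.8],[0,0,0.898,-0.498,-0.491,0.05,0.8],[0,0,0.898,-0.498,-0.491,0.05,0.8],[0,0,0.898,-0.498,-0.491,0.05,0.8],[0,0,0.898,-0.498,-0.491,0.05,0.8],[0,0,0.898,-0.498,-0.491,0.05,0.8],[0,0,0.898,-0.498,-0.491,0.05,0.8]],
])

```text
time: 1.05
tool_pos: [0.4233, 0.2275, 0.1954]
ee_rot: [-3.141, -0.0, 2.0]
ft_force: [0.8, 0.3, -0.3]
finger_gap: 0.0681
grip_force: 0.0
```

Run:
```python
from h import *
delta(.5275,.058,.15,2.0)
```

```text
1.05 turn [-0.0004 -0.0001  0.0001] shift [-0.1975  0.0242  0.0453] F [ 0.8  0.3 -0.3] M [ 0.019 -0.028  0.014] gap 0.0681 0.0 q7 -0.09 [0.4233 0.2275 0.1954] [-3.1412e+00 -1.0000e-04  2.0001e+00]
```

Call:
jog_arm([
  [[0,0,0,-0.1975,0.024,0.045,0.7],[0,0,0,-0.1975,0.024,0.045,0.7],[0,0,0,-0.1975,0.024,0.045,0.7],[0,0,0,-0.1975,0.024,0.045,0.7],[0,0,0,-0.1975,0.024,0.045,0.7],[0,0,0,-0.1975,0.024,0.045,0.7],[0,0,0,-0.1975,0.024,0.045,0.7],[0,0,0,-0.1975,0.024,0.045,0.7],[0,0,0,-0.1975,0.024,0.045,0.7]],
])

```text
time: 1.8
tool_pos: [0.5264, 0.0616, 0.1506]
ee_rot: [-3.141, -0.001, 2.002]
ft_force: [-0.0, 0.2, -0.1]
finger_gap: 0.0596
grip_force: 0.0
```

Run:
```python
from h import *
delta(.5275,.058,.017,2.0)
im,d,c=grab("wrist");cv2.imwrite("pics/w1.png",im[:,:,::-1])
```

```text
1.8 turn [-0.0003 -0.0009  0.0022] shift [-0.0038 -0.0004  0.1336] F [-0.   0.2 -0.1] M [ 0.011 -0.003 -0.046] gap 0.0596 0.0 q7 0.41 [0.5264 0.0616 0.1506] [-3.1413e+00 -9.0000e-04  2.0022e+00]
```

View pics/w1.png

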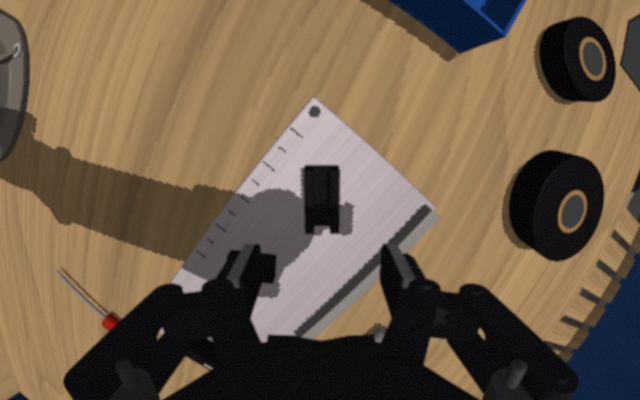

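The wrist view shows offcut A at (322,200), lined up and centred between the fingers. Strip B sits partly behind the left finger. I'll descend.

Call:
jog_arm([
  [[0,0,0,0,0,0.04,0.65],[0,0,0,0,0,0.08,0.65],[0,0,0,0,0,0.08,0.65],[0,0,0,0,0,0.08,0.65],[0,0,0,0,0,0.08,0.65]],
])

```text
time: 2.27
tool_pos: [0.5277, 0.0606, 0.0722]
ee_rot: [3.14, 0.0, 2.001]
ft_force: [-0.3, 0.8, 0.9]
finger_gap: 0.0554
grip_force: 0.0
```

Run:
```python
from h import *
delta(.5275,.058,.017,2.0)
```

```text
2.2667 turn [0.0014 0.0002 0.0007] shift [-0.0022 -0.0014  0.0552] F [-0.3  0.8  0.9] M [0.022 0.01  0.026] gap 0.0554 0.0 q7 0.48 [0.5277 0.0606 0.0722] [3.1402e+00 2.0000e-04 2.0007e+00]
```

Good. Go down to the bed, close, and let the grip build.

Call:
jog_arm([
  [[0,0,0,-0.002,-0.001,0.03,0.65],[0,0,0,-0.002,-0.001,0.055,0.65],[0,0,0,-0.002,-0.001,0.055,0.65],[0,0,0,-0.002,-0.001,0.055,0.1],[0,0,0,-0.002,-0.001,0.055,0.1],[0,0,0,-0.002,-0.001,0.055,0.1],[0,0,0,-0.002,-0.001,0.055,0.1],[0,0,0,-0.002,-0.001,0.055,0.1],[0,0,0,-0.002,-0.001,0.055,0.1],[0,0,0,-0.002,-0.001,0.055,0.1]],
], grip_force=40)

```text
time: 3.1
tool_pos: [0.5289, 0.058, 0.0182]
ee_rot: [3.137, 0.0, 2.0]
ft_force: [-1.4, -1.5, 9.1]
finger_gap: 0.0296
grip_force: 40.7
```

Call:
jog_arm([
  [[0,0,0,0,0,-0.03,0.1],[0,0,0,0,0,-0.07,0.1],[0,0,0,0,0,-0.11,0.1],[0,0,0,0,0,-0.15,0.1],[0,0,0,0,0,-0.15,0.1],[0,0,0,0,0,-0.15,0.1]],
])

```text
time: 3.6
tool_pos: [0.529, 0.0582, 0.1694]
ee_rot: [3.134, 0.0, 2.0]
ft_force: [-1.2, -0.8, -1.0]
finger_gap: 0.0291
grip_force: 40.0
```

Run:
```python
from h import *
delta(.515,.305,.165,2.0)
```

```text
3.6 turn [ 0.0075  0.0002 -0.0002] shift [0.2303 0.0899 0.005 ] F [-1.2 -0.8 -1. ] M [0.021 0.036 0.015] gap 0.0291 39.99643453862518 q7 0.4 [0.529  0.0582 0.1694] [3.1341e+00 2.0000e-04 1.9998e+00]
```

Call:
jog_arm([
  [[0,0,0,0.23,0.09,0,0.1],[0,0,0,0.23,0.09,0,0.1],[0,0,0,0.23,0.09,0,0.1],[0,0,0,0.23,0.09,0,0.1],[0,0,0,0.23,0.09,0,0.1],[0,0,0,0.23,0.09,0,0.1],[0,0,0,0.23,0.09,0,0.1],[0,0,0,0.23,0.09,0,0.1],[0,0,0,0.23,0.09,0.04,0.1],[0,0,0,0.23,0.09,0.08,0.1],[0,0,0,0.23,0.09,0.11,0.1],[0,0,0,0.23,0.09,0.11,0.1]],
])

```text
time: 4.6
tool_pos: [0.5089, 0.2999, 0.0496]
ee_rot: [-3.13, 0.003, 1.998]
ft_force: [-1.8, -0.6, -0.8]
finger_gap: 0.0295
grip_force: 39.9
```

Call:
jog_arm([
  [[0,0,0,0,0,0.01,0.1],[0,0,0,0,0,0.02,0.1],[0,0,0,0,0,0.02,0.55],[0,0,0,0,0,0.02,0.55],[0,0,0,0,0,0.02,0.55],[0,0,0,0,0,0.02,0.55],[0,0,0,0,0,0.02,0.55]],
])

```text
time: 5.18
tool_pos: [0.5136, 0.3047, 0.0366]
ee_rot: [3.14, -0.0, 2.0]
ft_force: [1.2, -0.6, 0.0]
finger_gap: 0.0467
grip_force: 0.0
```

Call:
jog_arm([
  [[0,0,0,0,0,-0.03,0.55],[0,0,0,0,0,-0.07,0.55],[0,0,0,0,0,-0.11,0.55],[0,0,0,0,0,-0.13,0.55],[0,0,0,0,0,-0.13,0.55],[0,0,0,0,0,-0.13,0.55]],
])

```text
time: 5.68
tool_pos: [0.5138, 0.305, 0.1675]
ee_rot: [3.138, -0.001, 2.0]
ft_force: [-1.6, 0.1, -0.4]
finger_gap: 0.047
grip_force: 0.0
```

Run:
```python
from h import *
delta(.494,-.0365,.15,.342+np.pi)
delta(.494,-.0365,.15,.342)
im,d,c=grab("scene");cv2.imwrite("pics/s1.png",im[:,:,::-1])
```

```text
5.6833 turn [ 0.0039  0.0015 -1.4836] shift [-0.3023 -0.1602  0.0165] F [-1.6  0.1 -0.4] M [0.025 0.05  0.014] gap 0.047 0.0 q7 -0.01 [0.5138 0.305  0.1675] [ 3.1381e+00 -1.4000e-03  2.0000e+00]
5.6833 turn [ 1.500e-03 -3.900e-03  1.658e+00] shift [-0.3023 -0.1602  0.0165] F [-1.6  0.1 -0.4] M [0.025 0.05  0.014] gap 0.047 0.0 q7 -0.01 [0.5138 0.305  0.1675] [ 3.1381e+00 -1.4000e-03  2.0000e+00]
```

View pics/s1.png

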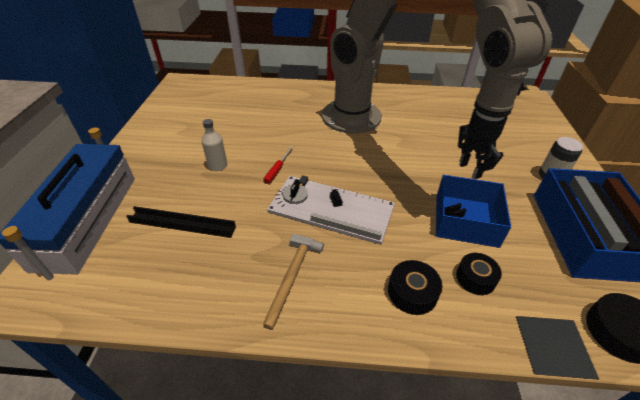

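Offcut A lies in the bin at (457,211). Next is offcut B.

Call:
jog_arm([
  [[0,0,-1.484,-0.302,-0.16,0.0,0.6],[0,0,-1.484,-0.302,-0.16,0.0,0.6],[0,0,-1.484,-0.302,-0.16,0.0,0.6],[0,0,-1.484,-0.302,-0.16,0.0,0.6],[0,0,-1.484,-0.302,-0.16,0.0,0.6],[0,0,-1.484,-0.302,-0.16,0.0,0.6],[0,0,-1.484,-0.302,-0.16,0.0,0.6],[0,0,-1.484,-0.302,-0.16,0.0,0.6],[0,0,-1.484,-0.302,-0.16,0.0,0.6],[0,0,-1.484,-0.302,-0.16,0.0,0.6],[0,0,-1.484,-0.302,-0.16,0.0,0.6],[0,0,-1.484,-0.302,-0.16,0.0,0.6]],
])

```text
time: 6.73
tool_pos: [0.4919, -0.0376, 0.1641]
ee_rot: [3.141, -0.003, -2.815]
ft_force: [-0.5, 0.3, -0.9]
finger_gap: 0.051
grip_force: 0.0
```

Call:
jog_arm([
  [[0,0,0,0,0,0,0.65],[0,0,0,0,0,0,0.65],[0,0,0,0,0,0,0.65]],
])

```text
time: 6.98
tool_pos: [0.4926, -0.0369, 0.1649]
ee_rot: [3.141, -0.002, -2.824]
ft_force: [0.9, 0.0, -0.3]
finger_gap: 0.0554
grip_force: 0.0
```

Run:
```python
from h import *
delta(.494,-.0365,.017,.342+np.pi)
```

```text
6.9833 turn [ 0.0004 -0.0016 -0.0239] shift [-1.600e-03 -1.000e-04  1.479e-01] F [ 0.9  0.  -0.3] M [-0.033  0.056  0.045] gap 0.0554 0.0 q7 1.92 [ 0.4926 -0.0369  0.1649] [ 3.1412e+00 -1.6000e-03 -2.8235e+00]
```

Call:
jog_arm([
  [[0,0,-0.024,-0.001,0,0.04,0.65],[0,0,-0.024,-0.001,0,0.08,0.65],[0,0,-0.024,-0.001,0,0.11,0.65],[0,0,-0.024,-0.001,0,0.13,0.65],[0,0,-0.024,-0.001,0,0.148,0.65],[0,0,-0.024,-0.001,0,0.148,0.65],[0,0,-0.024,-0.001,0,0.148,0.65]],
])

```text
time: 7.57
tool_pos: [0.4934, -0.0366, 0.017]
ee_rot: [3.141, -0.003, -2.798]
ft_force: [0.3, -0.3, 0.1]
finger_gap: 0.0557
grip_force: 0.0
```

Call:
jog_arm([
  [[0,0,0,0,0,0,0.05],[0,0,0,0,0,0,0.05],[0,0,0,0,0,0,0.05],[0,0,0,0,0,0,0.05],[0,0,0,0,0,0,0.05],[0,0,0,0,0,0,0.05],[0,0,0,0,0,0,0.05],[0,0,0,0,0,0,0.05]],
])

```text
time: 8.23
tool_pos: [0.4953, -0.0366, 0.019]
ee_rot: [-3.141, 0.003, -2.796]
ft_force: [-0.6, 0.2, 7.1]
finger_gap: 0.0248
grip_force: 40.0
```

Call:
jog_arm([
  [[0,0,0,0,0,-0.03,0.05],[0,0,0,0,0,-0.07,0.05],[0,0,0,0,0,-0.11,0.05],[0,0,0,0,0,-0.15,0.05],[0,0,0,0,0,-0.15,0.05],[0,0,0,0,0,-0.15,0.05]],
])

```text
time: 8.73
tool_pos: [0.496, -0.0365, 0.1707]
ee_rot: [-3.14, 0.007, -2.796]
ft_force: [-0.4, 0.2, -1.2]
finger_gap: 0.0251
grip_force: 39.7
```

Run:
```python
from h import *
delta(.525,.375,.165,.0+np.pi)
```

```text
8.7333 turn [-1.000e-04  6.800e-03  3.453e-01] shift [-0.1665  0.3774  0.0063] F [-0.4  0.2 -1.2] M [-0.034  0.042 -0.011] gap 0.0251 39.68576967716217 q7 1.95 [ 0.496  -0.0365  0.1707] [-3.1403  0.0066 -2.7963]
```

Call:
jog_arm([
  [[0,0,0.345,-0.166,0.373,0,0.05],[0,0,0.345,-0.166,0.373,0,0.05],[0,0,0.345,-0.166,0.373,0,0.05],[0,0,0.345,-0.166,0.373,0,0.05],[0,0,0.345,-0.166,0.373,0,0.05],[0,0,0.345,-0.166,0.373,0,0.05],[0,0,0.345,-0.166,0.373,0,0.05],[0,0,0.345,-0.166,0.373,0,0.05],[0,0,0.345,-0.166,0.373,0,0.05],[0,0,0.345,-0.166,0.373,0,0.05],[0,0,0.345,-0.166,0.373,0,0.05],[0,0,0.345,-0.166,0.373,0,0.05]],
])

```text
time: 9.73
tool_pos: [0.5217, 0.3743, 0.1656]
ee_rot: [-3.141, -0.003, -3.135]
ft_force: [-0.9, -0.6, -0.3]
finger_gap: 0.0248
grip_force: 39.7
```

Run:
```python
from h import *
delta(.525,.37,.055,.0+np.pi)
```

```text
9.7333 turn [-0.0002 -0.0027  0.0065] shift [-0.0035 -0.0043  0.1106] F [-0.9 -0.6 -0.3] M [-0.037 -0.012  0.017] gap 0.0248 39.685750007629395 q7 0.94 [0.5217 0.3743 0.1656] [-3.1414e+00 -2.7000e-03 -3.1351e+00]
```

Call:
jog_arm([
  [[0,0,0,-0.002,-0.002,0.035,0.05],[0,0,0,-0.002,-0.002,0.07,0.05],[0,0,0,-0.002,-0.002,0.1,0.05],[0,0,0,-0.002,-0.002,0.11,0.05],[0,0,0,-0.002,-0.002,0.11,0.05],[0,0,0,-0.002,-0.002,0.11,0.45],[0,0,0,-0.002,-0.002,0.11,0.45],[0,0,0,-0.002,-0.002,0.11,0.45],[0,0,0,-0.002,-0.002,0.11,0.45],[0,0,0,-0.002,-0.002,0.11,0.45]],
])

```text
time: 10.57
tool_pos: [0.5267, 0.3691, 0.059]
ee_rot: [3.14, 0.002, -3.141]
ft_force: [-0.3, -0.3, -0.3]
finger_gap: 0.0384
grip_force: 0.0
```

Call:
jog_arm([
  [[0,0,0,0,0,-0.03,0.45],[0,0,0,0,0,-0.07,0.45],[0,0,0,0,0,-0.11,0.45],[0,0,0,0,0,-0.11,0.45],[0,0,0,0,0,-0.11,0.45]],
])

```text
time: 10.98
tool_pos: [0.5278, 0.3699, 0.1714]
ee_rot: [3.137, 0.005, -3.141]
ft_force: [-0.3, 0.3, -0.8]
finger_gap: 0.0384
grip_force: 0.0
```

Run:
```python
from h import *
delta(.4824,-.1575,.17,2.95)
im,d,c=grab("wrist");cv2.imwrite("pics/w2.png",im[:,:,::-1])
```

```text
10.9833 turn [0.0051 0.0048 0.192 ] shift [ 0.0456 -0.5273 -0.0013] F [-0.3  0.3 -0.8] M [-0.041  0.03  -0.055] gap 0.0384 0.0 q7 0.95 [0.5278 0.3699 0.1714] [ 3.137   0.0052 -3.1412]
```

View pics/w2.png

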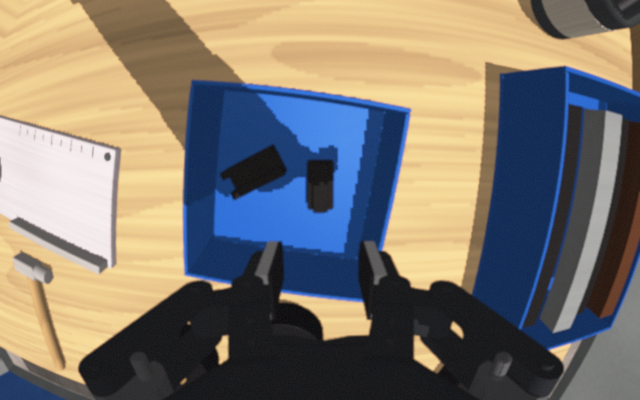

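Both offcuts lie in the bin, at (255,170) and (320,185). I'll move above the knob.

Call:
jog_arm([
  [[0,0,0.192,0.046,-0.527,0,0.6],[0,0,0.192,0.046,-0.527,0,0.6],[0,0,0.192,0.046,-0.527,0,0.6],[0,0,0.192,0.046,-0.527,0,0.6],[0,0,0.192,0.046,-0.527,0,0.6],[0,0,0.192,0.046,-0.527,0,0.6],[0,0,0.192,0.046,-0.527,0,0.6],[0,0,0.192,0.046,-0.527,0,0.6],[0,0,0.192,0.046,-0.527,0,0.6],[0,0,0.192,0.046,-0.527,0,0.6],[0,0,0.192,0.046,-0.527,0,0.6],[0,0,0.192,0.046,-0.527,0,0.6]],
])

```text
time: 12.03
tool_pos: [0.4811, -0.1312, 0.1664]
ee_rot: [-3.141, -0.002, 2.95]
ft_force: [1.2, 0.1, 0.1]
finger_gap: 0.0516
grip_force: 0.0
```

Run:
```python
from h import *
delta(.4824,-.1575,.13,2.95)
```

```text
12.0333 turn [-0.0002 -0.0025  0.0004] shift [-0.0064 -0.0256  0.0364] F [1.2 0.1 0.1] M [ 0.031 -0.011  0.071] gap 0.0516 0.0 q7 1.66 [ 0.4811 -0.1312  0.1664] [-3.1414e+00 -2.5000e-03  2.9504e+00]
```

Call:
jog_arm([
  [[0,0,0,-0.006,-0.025,0.036,0.6],[0,0,0,-0.006,-0.025,0.036,0.6],[0,0,0,-0.006,-0.025,0.036,0.6],[0,0,0,-0.006,-0.025,0.036,0.6]],
])

```text
time: 12.37
tool_pos: [0.4831, -0.1545, 0.1307]
ee_rot: [3.142, -0.003, 2.95]
ft_force: [-0.1, -0.0, 0.3]
finger_gap: 0.051
grip_force: 0.0
```

Run:
```python
from h import *
delta(.4824,-.1575,.04,2.95)
c=eyes.calibration("wrist");print(c)
im,d,c=grab("wrist");cv2.imwrite("pics/w3.png",im[:,:,::-1])
np.savez("w3.npz",im=im,d=d,K=c["K"],T=c["camera_from_world"])
```

```text
12.3667 turn [ 0.0001 -0.0027  0.0003] shift [-0.0001 -0.0031  0.0907] F [-0.1 -0.   0.3] M [-0.022 -0.058  0.028] gap 0.051 0.0 q7 1.75 [ 0.4831 -0.1545  0.1307] [ 3.1415e+00 -2.7000e-03  2.9503e+00]
{'K': array([[309.70691629,   0.        , 320.57506972],
       [  0.        , 309.70691629, 201.24569191],
       [  0.        ,   0.        ,   1.        ]]), 'camera_from_world': array([[ 1.90289310e-01,  9.81728054e-01,  8.26947379e-05,
         6.02349820e-02],
       [-9.43312849e-01,  1.82866585e-01, -2.76984982e-01,
         4.91497407e-01],
       [-2.71939050e-01,  5.26292741e-02,  9.60874244e-01,
        -1.43113418e-01],
       [ 0.00000000e+00,  0.00000000e+00,  0.00000000e+00,
         1.00000000e+00]])}
```

View pics/w3.png

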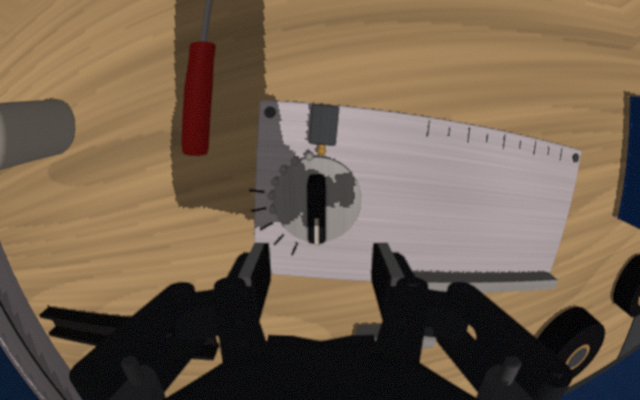

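The bar is at (317,208), pointing down at the white line and aligned with the fingers. I'll measure it and the jig's line of screws, at (270,112) and (575,157).

```bash
cat >> h.py <<'E'
def fcast(uv,K,T,zp):
    uv=np.asarray(uv,np.float64).reshape(-1,1,2);n=cv2.fisheye.undistortPoints(uv,K,np.zeros(4))[:,0]
    Ti=np.linalg.inv(T);r=np.c_[n[:,0],-n[:,1],-np.ones(len(n))]@Ti[:3,:3].T
    return (Ti[:3,3]+r*((zp-Ti[2,3])/r[:,2])[:,None])[:,:2]
E
python3 - <<'E'
from h import *
z=np.load("w3.npz");im,K,T=z["im"],z["K"],z["T"];g=im.max(-1)
def cen(u,v,r,th,zp):
    m=np.argwhere(g[v-r:v+r,u-r:u+r]<th)[:,::-1]+[u-r,v-r];m=m.mean(0);print(m,end=' ');return fcast([m],K,T,zp)[0]
a=cen(270,112,8,45,.016);b=cen(575,157,7,75,.016);print(a,b)
print("jig ang (screws)",np.arctan2(-(b-a)[0],(b-a)[1]),np.linalg.norm(b-a))
ed=fcast([[330,276],[258,262],[262,101],[578,151],[400,111]],K,T,.015);print(ed)
m=np.argwhere((g[168:250,300:335]<40))[:,::-1]+[300,168]
n,l,st,ce=cv2.connectedComponentsWithStats((g[165:250,298:338]<35).astype(np.uint8));i=1+st[1:,4].argmax();print(st[i])
vv,uu=np.where(l==i);x=fcast(np.c_[uu+298,vv+165],K,T,.062);r=cv2.minAreaRect(x.astype(np.float32));print("bar",r)
E
```

```text
[269.59210526 111.88157895] [575.17857143 157.10714286] [ 0.40257993 -0.18236867] [0.48981825 0.12526974]
jig ang (screws) -0.2763199979404714 0.31976853012047535
[[ 0.56106584 -0.16094618]
 [ 0.53400697 -0.22528434]
 [ 0.39209214 -0.18693237]
 [ 0.48389323  0.13138929]
 [ 0.42161025 -0.07502437]]
[   9    9   19   68 1005]
bar ((0.4779576063156128, -0.1573794037103653), (0.01285166572779417, 0.05052261799573898), 78.33213806152344)
```

Call:
jog_arm([
  [[0,0,0,0,-0.001,0.03,0.6],[0,0,0,0,-0.001,0.06,0.6],[0,0,0,0,-0.001,0.08,0.5],[0,0,0,0,-0.001,0.092,0.5],[0,0,0,0,-0.001,0.092,0.5],[0,0,0,0,-0.001,0.092,0.5],[0,0,0,0,-0.001,0.092,0.5]],
])

```text
time: 13.0
tool_pos: [0.4849, -0.1555, 0.0408]
ee_rot: [3.141, 0.002, 2.952]
ft_force: [0.0, -0.6, 0.0]
finger_gap: 0.0434
grip_force: 0.0
```

Run:
```python
from h import *
delta(.4824,-.1575,.036,2.942)
```

```text
13.0 turn [0.0004 0.0019 0.0096] shift [ 0.0021 -0.0024  0.0048] F [ 0.  -0.6  0. ] M [-0.006 -0.006 -0.091] gap 0.0434 0.0 q7 1.83 [ 0.4849 -0.1555  0.0408] [3.1412e+00 1.9000e-03 2.9516e+00]
```

Call:
jog_arm([
  [[0,0,0.01,0.002,-0.002,0.005,0.5],[0,0,0.01,0.002,-0.002,0.005,0.5],[0,0,0.01,0.002,-0.002,0.005,0.5],[0,0,0.01,0.002,-0.002,0.005,0.0],[0,0,0.01,0.002,-0.002,0.005,0.0],[0,0,0.01,0.002,-0.002,0.005,0.0],[0,0,0.01,0.002,-0.002,0.005,0.0],[0,0,0.01,0.002,-0.002,0.005,0.0],[0,0,0.01,0.002,-0.002,0.005,0.0],[0,0,0.01,0.002,-0.002,0.005,0.0],[0,0,0.01,0.002,-0.002,0.005,0.0],[0,0,0.01,0.002,-0.002,0.005,0.0]],
], grip_force=60)

```text
time: 14.0
tool_pos: [0.4817, -0.1576, 0.035]
ee_rot: [3.141, 0.0, 2.94]
ft_force: [-0.9, 2.1, 5.3]
finger_gap: 0.0132
grip_force: 59.5
```

Run:
```python
from h import *
delta(.4824,-.1575,.036,1.908)
```

```text
14.0 turn [6.0000e-04 0.0000e+00 1.0322e+00] shift [-0.0007  0.0002 -0.001 ] F [-0.9  2.1  5.3] M [ 0.291  0.23  -0.002] gap 0.0132 59.5069545507431 q7 1.83 [ 0.4817 -0.1576  0.035 ] [3.1411e+00 3.0000e-04 2.9402e+00]
```

The grip is firm and centred, with the knob at about -0.07 rad. I'll turn it to the first stop.

Call:
jog_arm([
  [[0,0,0.05,0,0,0,0],[0,0,0.1,0,0,0,0],[0,0,0.15,0,0,0,0],[0,0,0.2,0,0,0,0],[0,0,0.25,0,0,0,0],[0,0,0.3,0,0,0,0],[0,0,0.35,0,0,0,0],[0,0,0.39,0,0,0,0],[0,0,0.39,0,0,0,0],[0,0,0.39,0,0,0,0],[0,0,0.39,0,0,0,0],[0,0,0.39,0,0,0,0]],
])

```text
time: 15.0
tool_pos: [0.4818, -0.1571, 0.035]
ee_rot: [3.141, -0.0, 2.55]
ft_force: [-0.7, 2.0, 6.5]
finger_gap: 0.013
grip_force: 59.7
```

Run:
```python
from h import *
delta(.4824,-.1575,.035,1.908)
```

```text
15.0 turn [ 1.000e-03 -5.000e-04  6.423e-01] shift [-0.0007  0.      0.    ] F [-0.7  2.   6.5] M [ 0.48   0.121 -0.101] gap 0.013 59.65932011604309 q7 1.54 [ 0.4818 -0.1571  0.035 ] [ 3.1405e+00 -1.0000e-04  2.5503e+00]
```

Call:
jog_arm([
  [[0,0,0.04,0,0,0,0],[0,0,0.08,0,0,0,0],[0,0,0.08,0,0,0,0],[0,0,0.08,0,0,0,0]],
])

```text
time: 15.33
tool_pos: [0.4819, -0.1571, 0.035]
ee_rot: [3.141, -0.0, 2.471]
ft_force: [-0.4, 1.3, 6.1]
finger_gap: 0.0129
grip_force: 59.8
```

Run:
```python
from h import *
delta(.4824,-.1575,.035,1.908)
```

```text
15.3333 turn [ 9.000e-04 -4.000e-04  5.629e-01] shift [-0.0006  0.      0.    ] F [-0.4  1.3  6.1] M [0.491 0.172 0.11 ] gap 0.0129 59.76201295852661 q7 1.48 [ 0.4819 -0.1571  0.035 ] [ 3.1407e+00 -1.0000e-04  2.4709e+00]
```

Moment changes sign around the first stop: click 1. On to the second.

Call:
jog_arm([
  [[0,0,0.05,0,0,0,0],[0,0,0.1,0,0,0,0],[0,0,0.15,0,0,0,0],[0,0,0.2,0,0,0,0],[0,0,0.24,0,0,0,0],[0,0,0.24,0,0,0,0],[0,0,0.24,0,0,0,0],[0,0,0.24,0,0,0,0],[0,0,0.24,0,0,0,0],[0,0,0.24,0,0,0,0]],
])

```text
time: 16.17
tool_pos: [0.4821, -0.1569, 0.035]
ee_rot: [3.14, -0.001, 2.231]
ft_force: [-0.8, 3.5, 5.7]
finger_gap: 0.0132
grip_force: 59.6
```

Run:
```python
from h import *
delta(.4824,-.1575,.035,1.908)
```

```text
16.1667 turn [ 0.0013 -0.0008  0.3225] shift [-0.0007 -0.0001  0.    ] F [-0.8  3.5  5.7] M [ 0.617  0.065 -0.193] gap 0.0132 59.63257133960724 q7 1.3 [ 0.4821 -0.1569  0.035 ] [ 3.1402e+00 -6.0000e-04  2.2305e+00]
```

Call:
jog_arm([
  [[0,0,0.04,0,0,0,0],[0,0,0.08,0,0,0,0],[0,0,0.08,0,0,0,0],[0,0,0.08,0,0,0,0]],
])

```text
time: 16.5
tool_pos: [0.4821, -0.1569, 0.035]
ee_rot: [3.14, -0.0, 2.152]
ft_force: [0.0, 2.2, 5.7]
finger_gap: 0.0128
grip_force: 59.8
```

Run:
```python
from h import *
delta(.4824,-.1575,.035,1.908)
```

```text
16.5 turn [ 0.0011 -0.0006  0.2436] shift [-0.0006 -0.0001  0.    ] F [0.  2.2 5.7] M [0.576 0.033 0.202] gap 0.0128 59.77519869804382 q7 1.24 [ 0.4821 -0.1569  0.035 ] [ 3.1405e+00 -5.0000e-04  2.1516e+00]
```

Call:
jog_arm([
  [[0,0,0.05,0,0,0,0],[0,0,0.1,0,0,0,0],[0,0,0.15,0,0,0,0],[0,0,0.2,0,0,0,0],[0,0,0.24,0,0,0,0],[0,0,0.24,0,0,0,0],[0,0,0.24,0,0,0,0],[0,0,0.24,0,0,0,0],[0,0,0.24,0,0,0,0],[0,0,0.24,0,0,0,0]],
])

```text
time: 17.33
tool_pos: [0.4823, -0.1567, 0.035]
ee_rot: [3.14, -0.001, 1.911]
ft_force: [-0.4, 4.0, 4.9]
finger_gap: 0.0132
grip_force: 59.6
```

Run:
```python
from h import *
delta(.4824,-.1575,.035,1.908)
ms=[]
for i in range(6):
    im,d,c=grab("wrist");ms.append(ctrl.sense()['moment'][2])
print(np.round(ms,3))
cv2.imwrite("pics/w4.png",im[:,:,::-1])
im,d,c=grab("top");np.savez("top2.npz",im=im,d=d)
cv2.imwrite("pics/top2.png",cv2.resize(im[165:280,235:400,::-1],(792,552),interpolation=cv2.INTER_CUBIC))
```

```text
17.3333 turn [ 0.0016 -0.001   0.0028] shift [-0.0007 -0.0002  0.    ] F [-0.4  4.   4.9] M [ 0.75  -0.096 -0.206] gap 0.0132 59.57425832748413 q7 1.06 [ 0.4823 -0.1567  0.035 ] [ 3.1400e+00 -1.0000e-03  1.9108e+00]
[-0.165 -0.133 -0.109 -0.076 -0.138 -0.158]
```

View pics/w4.png

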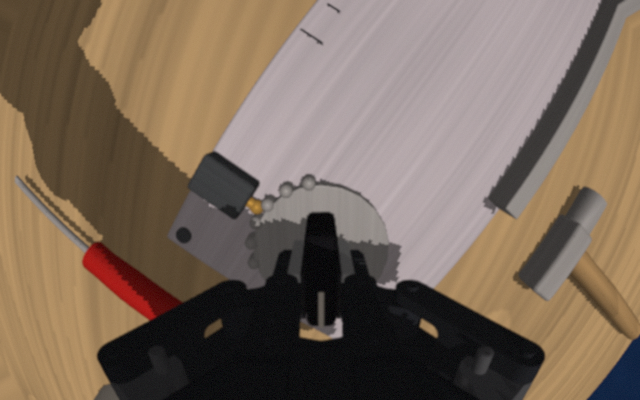

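The wrist view shows three rim pins, at (268,205), (287,190) and (307,182), past the plunger at (257,205). That is the third stop. The moment of about -0.13 N m says the knob still pulls slightly clockwise, so I'll ease it on a little.

Call:
jog_arm([
  [[0,0,0.025,0,0,0,0],[0,0,0.025,0,0,0,0],[0,0,0.025,0,0,0,0],[0,0,0.025,0,0,0,0]],
])

```text
time: 18.02
tool_pos: [0.4824, -0.1568, 0.035]
ee_rot: [3.14, -0.001, 1.886]
ft_force: [0.1, 4.0, 6.7]
finger_gap: 0.0127
grip_force: 59.7
```

Run:
```python
from h import *
ms=[]
for i in range(6):
    im,d,c=grab("top");ms.append(ctrl.sense()['moment'][2])
print(np.round(ms,3));delta(.4824,-.1575,.035,1.908)
a,b=im[165:280,235:400],im[160:265,100:215]
cv2.imwrite("pics/end.png",np.vstack([cv2.resize(a,(430,300)),cv2.resize(b,(430,300))])[:,:,::-1])
```

```text
[0.107 0.08  0.161 0.108 0.167 0.062]
18.3167 turn [ 0.0015 -0.0009 -0.0224] shift [-0.0007 -0.0002  0.    ] F [1.  4.2 5.6] M [ 0.838 -0.105  0.062] gap 0.0129 59.7336620092392 q7 1.04 [ 0.4824 -0.1568  0.035 ] [ 3.1401e+00 -9.0000e-04  1.8856e+00]
```

View pics/end.png

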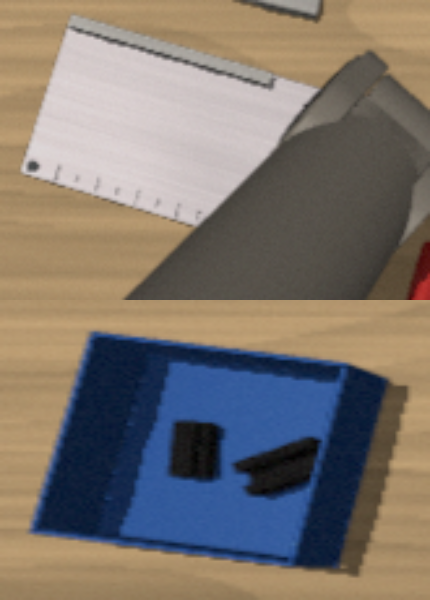

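The stop's centre lies between the two readings, about 0.012 rad from here and well inside tolerance. Both offcuts are in the bin, at (195,450) and (280,468). I'm handing the job in.

```bash
python3 -c "
from bench import ctrl
print(ctrl.finish_job())"
```

```text
the job is handed in; nothing more can be done
None
```

Job handed in at about 18 s: both offcuts are in the bin, and the knob sits in its third stop, about 0.01 rad off centre by the measured torque, with the fingers still gripping it at about 60 N; no verdict came back.

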